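# Ready the parcel check-in station

## Robot

A 6-joint arm with a two-finger parallel gripper is mounted at the origin on the work surface. World frame = base frame: x ahead of the robot, y to its left, z up, the work surface at z = 0. Lengths are in m, angles in rad, forces in N, time in s.
With the tool pointing down it reaches from about 0.25 to 0.725 m from the base axis. Payload 4 kg.
Tool frame: the origin (TCP) lies on the centre line of the jaws, within the pads' length; the fingertips stand 17 mm ahead of it and the grasp point (between the pads) lies 2 mm behind it; z points along the fingers, y is the line along which they close (so a half turn about z gives the same grasp; the last joint's range is limited). The gripper opens to 85 mm and grips with 20 to 120 N. Pads are 22 mm wide; open, the fingers measure 114 mm over their backs; the gripper's body (76 mm by 85 mm) begins 54 mm behind the grasp point. The pads swing forward as they close: fully open they stand 13 mm farther back than shut.
Start: joints at [1.165, 0.241, 0.005, 1.335, 0, 1.571], TCP at [0.197, 0.459, 0.248] pointing down, gripper open.
Joint ranges: [-2.72, 2.72], [-1.05, 1.87], [-1.09, 1.28], [-1.99, 2.15], [-1.42, 1.44], [-3.14, 3.14]. Speed limits (rad/s): [2.79, 2.79, 3.14, 3.14, 3.14, 3.14].

## Interface

Orientations are given as a unit quaternion [x, y, z, w].
In Python, from workcell import get_obs, imaging, order gives the robot as it stands.
- The arm moves only by the tool apply_moves, never from a script. Its argument "targets" is a list that holds one entry, the list of rows, each a list of 5 numbers: the shift along the world's x, y, z in units of 40 mm (1.0 is 40 mm), then the turn about the world's z in degrees, then the gripper command: -1 is shut, 1 is fully open, values between are in proportion. In form: [[[dx, dy, dz, turn, fingers], ...]]. A call has 1 to 8 rows; each row shifts and turns the commanded pose from where the row before left it; what a row does not reach is not made up. A row lasts 1/12 s, in which the tool goes at most 41.7 mm and 7.16 degrees, less where a joint would pass 70% of its speed; a pose out of reach is approached as far as the arm can. A call is refused whole if a number of a shift passes 1 or a number of a turn 7.16, either way. A call with a gripper value outside its range is refused whole. The fingers move at their own pace and stop on an object; the grip force is fixed at half the most. Time passes only in rows, so rows that do not move let the fingers close. It gives the time, the measured TCP pose, the force, the opening and the grip force at its end, in the units of the state.
- get_obs(): the state, without advancing time (a new reading comes with each control period).
- imaging.camera(name): name is "side" or "top" or "wrist"; returns (picture, depth): 384x512x3 uint8, blue, green, red; 384x512 float32, m along the optical axis (not along the pixel's ray), 0 where there is no reading.
- imaging.get_calibration(name): a dict with "camera_matrix" (3x3 intrinsics, pixels), "k1" (the pictures are not rectified: a ray, as slopes to the right and down, at radius r is drawn at 1 + k1 r^2 times it, then the intrinsics apply), "eye" and "rotation" of the camera in the world; the wrist camera has in their place "hand_eye" (4x4, takes a point from camera to tool coordinates, whose origin is the TCP and whose axes are the flange's). Camera axes: x right, y down, z forward; pixel columns grow to the right and rows downward; lengths in m; the calibration is good to about 2 mm. A picture is of the moment at which its call begins: read the wrist's pose just before it. get_calibration takes no time and is no camera call.
- order.job_done(): hands the job in; it is judged then, once.
The state is a dict: "clock": time; "joint_pos": joint angles; "joint_vel": joint speeds; "tau": joint torques, N m; "eef_pos": TCP position; "tool_rot": TCP orientation; "ft_force": force on the tool from outside, world axes, zero at the start; "ft_torque": the same for the moment, N m; "grip_width": finger opening in m; "grasp_force": force on a finger pad.
Only numpy, scipy, OpenCV 4.12 (cv2) and the standard library are available. Lean on these libraries where they do the work, as an engineer would, in place of code of your own. Each camera call takes 0.05 s, during which the arm holds its last target. There are 200 camera calls.

## Task

Ready the parcel check-in station: first stand the tall mailing tube in the tray's back bay (the one farther from you), then stand the small carton upright in the front bay, setting each down rather than dropping it. Then screw the reader head further on, clockwise as seen from above it, until its window nose first lies squarely over the steel pointer below it on the tray side; it does not stop there by itself. Leave everything else on the bench standing where it is.

Things in the scene. Friction and masses are not known exactly. Their poses are not given: they have to be found in the camera images.
- station: Fixed check-in station. Origin: centre of the underside of its grey base plate, 230 (x) x 370 (y) x 12 mm. +x: to its back (away from the robot), +y: to its tray end. The steel tray round (0, 85) mm has two bays, each 80 (x) x 90 (y) mm inside; walls 5 mm thick, tops 37 mm over the bench. At the other end a white column, 44 mm square, 127 mm high, at (34, -120) mm, carries the reader.
- pointer (a point): Tip of the fixed steel pointer bar (8 mm wide) below the head: 77 mm from the screw axis, straight out along the station's +y, towards the tray side. It sits on the collar (31 mm radius) at the top of the column.
- bay_back (a point): Centre of the floor of the tray's back bay (farther from the robot), at station (42.5, 85, 12) mm; axes as the station's.
- bay_front (a point): Centre of the floor of the tray's front bay (nearer the robot), at station (-42.5, 85, 12) mm; axes as the station's.
- reader_grip (a point): Point on the reader's screw axis, inside its grey knurled round grip (44 mm diameter; ends 16 mm above and 26 mm below this point). z: up the screw axis, leaning 30 degrees from vertical to the station's -x. y: where the nose points. Below, the white head is 60 mm in diameter, with the nose (36 mm wide, 28 mm high, top 31 mm below this point) on its side.
- reader_window (a point): Centre of the dark window on the end of the nose, 62 mm from the screw axis and 45 mm below reader_grip along it.
- reader (a joint): Turn of the reader head on its thread, rad; grows as it is screwed on, clockwise seen from above. 0: nose squarely over the pointer. Starts between -3.9 and -1.7. No stop at 0 (thread ends at +1.2 and -4.6). Friction 0.07 N m holds it where it is left; it moves 4 mm down the axis per full turn screwed on.
- tube: Tall cardboard mailing tube with a white end cap, upright, 52 mm diameter, 190 mm high, about 0.16 kg. Origin: centre of its underside, z up along it.
- carton: Small cardboard carton with a paper tape strip, upright, 66 mm (its x) x 56 mm (its y) x 85 mm high, about 0.28 kg. Origin: centre of its underside. Any yaw at the start; it fits the bay only roughly square to it, either side first.
- bottle: Bystander: closed bottle, 58 mm diameter, 170 mm high, upright; origin at its underside's centre.
- mug: Bystander: white mug, 72 mm diameter, 85 mm high, handle on its +y side, reaching about 35 mm out; origin at its underside's centre.
- tape: Bystander: roll of tape lying flat, 90 mm diameter, 48 mm high; origin at its underside's centre.
- stamp: Bystander: small wooden hand stamp standing up, 32 mm diameter, 72 mm high; origin at its underside's centre.
- stapler: Bystander: stapler lying along its x, 130 x 32 x 41 mm; origin at its underside's centre.
Not all that is in view belongs to the job. What is shaped like the tube but purple or yellow is not meant.

How it is judged:
On the way, in this order (a step that is already met when the one before it is completed fails the run):
1. the tube stands upright in the back bay, let go (horizontal distance between tube and bay_back below 0.03 m and z of tube in the frame of bay_back between -0.006 and 0.006 m and angle between tube's own z axis and vertical below 0.12 rad and linear speed of tube below 0.03 m/s and contact force between the fingers and tube below 0.2 N), for 0.2 s.
2. the carton stands upright in the front bay, let go (horizontal distance between carton and bay_front below 0.03 m and z of carton in the frame of bay_front between -0.006 and 0.006 m and angle between carton's own z axis and vertical below 0.12 rad and linear speed of carton below 0.03 m/s and contact force between the fingers and carton below 0.2 N), for 0.2 s.
3. the reader's nose lies over the pointer (value of joint reader between -0.14 and 0.14 rad), for 0.2 s.
At the end, for the whole second after the job is handed in: Tube in the back bay, carton in the front bay: on the floor (6 mm), within 30 mm of the bay's centre, upright within 0.12 rad, at rest, let go; reader joint within 0.14 rad (8 degrees) of 0 (nose over the pointer), at rest, let go (all of step 1 and all of step 2 and all of step 3 and velocity of joint reader between -0.05 and 0.05 rad/s and contact force between the fingers and anything else below 0.2 N); the robot touches nothing.
It fails at once if a bystander is moved more than 30 mm or tipped (distance of any of bottle, mug, tape, stamp, stapler from where it was at the start of the episode above 0.03 m or angle between any of bottle, mug, tape, stamp, stapler's own z axis and vertical above 0.35 rad).
It fails at once if the tube or the carton is dropped (falls freely faster than 0.6 m/s) ((linear speed of tube above 0.6 m/s and contact force between the fingers and tube below 0.05 N) or (linear speed of carton above 0.6 m/s and contact force between the fingers and carton below 0.05 N)).
It also fails if it takes over 72 s, if anything falls off the work surface, if the arm or the gripper's body presses on something with over 40 N, if the wrist force passes 120 N, or if a joint passes its speed limit or range.

## Working session

There is one attempt and no reset: what is moved stays moved. The work goes in short steps, Python scripts to look and compute and a tool call to move; the robot and the scene stay as the last step left them, time stands still between calls to the robot, and variables do not carry over. Pictures are saved under pics/ and viewed, at most 10 in all, crops included, and the job is handed in when it is done.

Besides the shell and the picture viewer there is one more tool, called after "Call:" in YAML: its name, and indented under it one key for each argument. apply_moves: Moves the arm, as the interface text tells. Its arguments: {"type":"object","properties":{"targets":{"type":"array","items":{"type":"array","items":{"type":"array","items":{"type":"number"}}}}},"required":["targets"]}

```bash
ls; mkdir -p pics; cat > h.py <<'E'
import numpy as np, cv2
from workcell import get_obs, imaging, order
from scipy.spatial.transform import Rotation as R
def pose(n):
    c=imaging.get_calibration(n)
    if n=="wrist":
        o=get_obs(); T=np.eye(4); T[:3,:3]=R.from_quat(o["tool_rot"]).as_matrix(); T[:3,3]=o["eef_pos"]
        T=T@np.array(c["hand_eye"]); return c,T[:3,3],T[:3,:3]
    return c,np.array(c["eye"]),np.array(c["rotation"])
def shot(n):
    c,e,r=pose(n); im,d=imaging.camera(n)
    K=np.array(c["camera_matrix"]); k=c["k1"]
    v,u=np.mgrid[0:384,0:512].astype(float)
    p=np.stack([(u-K[0,2])/K[0,0],(v-K[1,2])/K[1,1]],-1)
    q=p.copy()
    for _ in range(8): q=p/(1+k*(q**2).sum(-1,keepdims=True))
    ray=np.concatenate([q,np.ones((384,512,1))],-1)@r.T
    P=e+ray*d[...,None]; P[d<=0]=np.nan
    return im,d,ray,e,P
def proj(n,X):
    c,e,r=pose(n);K=np.array(c["camera_matrix"]); x=(np.atleast_2d(X)-e)@r; s=x[:,:2]/x[:,2:]
    s=s*(1+c["k1"]*(s**2).sum(1,keepdims=True)); return s*[K[0,0],K[1,1]]+K[:2,2]
E
python3 - <<'E'
from h import *
for n in("side","top"):
    c=imaging.get_calibration(n); print(n,c)
    im,d,ray,e,P=shot(n); np.savez(f"{n}0.npz",im=im,P=P,ray=ray,e=e); cv2.imwrite(f"pics/{n}0.png",im)
print(imaging.get_calibration("wrist")); print(get_obs())
E
```

```text
pics
side {'camera_matrix': array([[367.27879711,   0.        , 259.13538994],
       [  0.        , 367.27879711, 192.87350178],
       [  0.        ,   0.        ,   1.        ]]), 'k1': 0.04109979823409908, 'eye': array([ 0.01554449, -0.71367126,  0.64589746]), 'rotation': array([ 0.83470961, -0.25117809,  0.1548681 , -0.46495732])}Traceback (most recent call last):
  File "<stdin>", line 4, in <module>
  File "h.py", line 17, in shot
    ray=np.concatenate([q,np.ones((384,512,1))],-1)@r.T
        ~~~~~~~~~~~~~~~~~~~~~~~~~~~~~~~~~~~~~~~~~~~^~~~
ValueError: matmul: Input operand 1 has a mismatch in its core dimension 0, with gufunc signature (n?,k),(k,m?)->(n?,m?) (size 4 is different from 3)
```

```bash
sed -i 's/np.array(c\["rotation"\])$/R.from_quat(c["rotation"]).as_matrix()/' h.py
python3 - <<'E'
from h import *
for n in("side","top"):
    c,e,r=pose(n); print(n,e,r[:,2])
    im,d,ray,e,P=shot(n); np.savez(f"{n}0.npz",im=im,P=P,ray=ray,e=e); cv2.imwrite(f"pics/{n}0.png",im)
print(imaging.get_calibration("wrist")); print(get_obs())
E
```

```text
side [ 0.01554449 -0.71367126  0.64589746] [ 0.49211397  0.69840973 -0.51966112]
top [ 0.20475716 -0.0244287   1.48426058] [ 0.19134584 -0.01360975 -0.98142832]
{'camera_matrix': array([[269.55920174,   0.        , 253.52977326],
       [  0.        , 269.55920174, 189.94738978],
       [  0.        ,   0.        ,   1.        ]]), 'k1': -0.03034692461671314, 'hand_eye': array([[ 1.13485421e-03, -9.50196520e-01, -3.11649298e-01,
         8.02457691e-02],
       [ 9.99999318e-01,  9.92187811e-04,  6.16333923e-04,
         3.73877017e-05],
       [-2.76423714e-04, -3.11649785e-01,  9.50196998e-01,
        -1.25562726e-01],
       [ 0.00000000e+00,  0.00000000e+00,  0.00000000e+00,
         1.00000000e+00]])}
{'clock': 0.15, 'joint_pos': array([ 1.16498979e+00,  2.41258018e-01,  4.03645570e-03,  1.33517199e+00,
       -6.49204761e-06,  1.57077802e+00]), 'joint_vel': array([ 0.00074556, -0.00157332,  0.00458495,  0.00157763, -0.00078821,
        0.00077915]), 'tau': array([-2.29500683e-04, -3.72635758e+01,  2.52638394e+01,  1.23655197e-02,
       -4.09988775e-05,  6.45592081e-06]), 'eef_pos': array([0.19720814, 0.45898754, 0.24760944]), 'tool_rot': array([ 2.01504855e-01,  9.79487190e-01, -7.82881340e-04, -1.57759072e-04]), 'ft_force': array([-0.40657326, -1.19573706, -0.46416111]), 'ft_torque': array([ 0.00332261,  0.01382207, -0.00573722]), 'grasp_force': 0.0, 'grip_width': 0.08539923956642707}
```

View pics/side0.png

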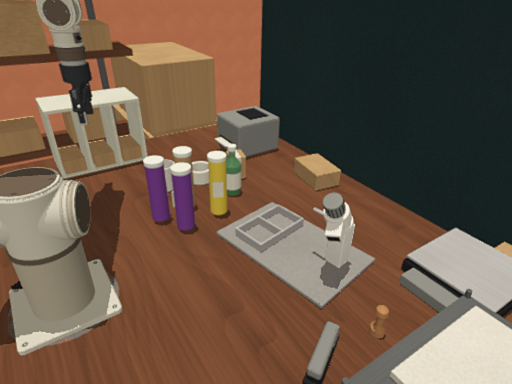

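View pics/top0.png

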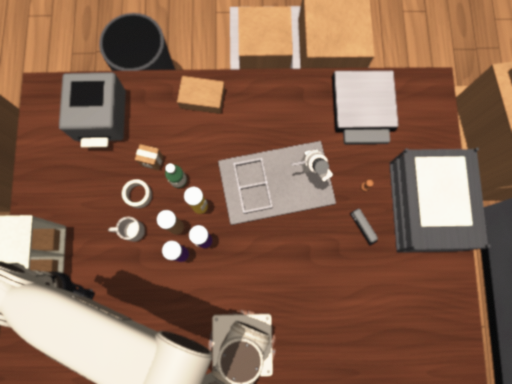

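```bash
python3 - <<'E'
from h import *
z=np.load("top0.npz");P=z["P"];im=z["im"]
for n,(u,v) in dict(tube=(166,219),yel=(194,196),pur1=(200,236),pur2=(173,250),mug=(129,229),tape=(136,192),bottle=(174,174),carton=(148,156),stamp=(368,184),stapler=(365,226),head=(317,165),table=(300,270)).items():
    Q=P[v-14:v+15,u-14:u+15].reshape(-1,3);Q=Q[np.isfinite(Q).all(1)&(Q[:,2]>.025)]
    if len(Q)<3: print(n,P[v,u]);continue
    t=np.percentile(Q[:,2],92); S=Q[Q[:,2]>t-.012]; print(n,t.round(3),((S.max(0)+S.min(0))/2).round(3),np.ptp(S,axis=0).round(3),len(S))
# plate
gr=cv2.cvtColor(im,cv2.COLOR_BGR2HSV)
m=((np.abs(P[...,2]-.012)<.012)&(gr[...,1]<70)&(gr[...,2]>50)).astype(np.uint8)
m[:130]=0;m[235:]=0;m[:,:205]=0;m[:,345:]=0
m=cv2.morphologyEx(m,cv2.MORPH_CLOSE,np.ones((9,9)))
c=max(cv2.findContours(m,0,2)[0],key=cv2.contourArea)[:,0]
X=[]
for u,v in c:
    r=z["ray"][v,u];s=(.012-z["e"][2])/r[2];X.append((z["e"]+s*r)[:2])
X=np.array(X,np.float32);b=cv2.minAreaRect(X*1000);print("plate",b)
cv2.imwrite("pics/c.png",np.vstack([cv2.resize(im[130:270,90:240],None,fx=4,fy=4,interpolation=2)]))
E
```

```text
tube 0.192 [0.392 0.219 0.188] [0.051 0.053 0.015] 251
yel 0.193 [0.463 0.139 0.19 ] [0.053 0.052 0.017] 243
pur1 0.193 [0.345 0.122 0.189] [0.051 0.053 0.017] 253
pur2 0.192 [0.299 0.201 0.189] [0.05  0.053 0.015] 258
mug 0.086 [0.381 0.365 0.083] [0.071 0.078 0.017] 115
tape 0.05 [0.504 0.351 0.048] [0.089 0.088 0.019] 244
bottle 0.17 [0.556 0.213 0.168] [0.025 0.024 0.017] 65
carton 0.088 [0.628 0.308 0.085] [0.07  0.076 0.016] 334
stamp 0.072 [ 0.521 -0.436  0.07 ] [0.021 0.026 0.016] 46
stapler 0.045 [ 0.38  -0.42   0.041] [0.095 0.075 0.016] 272
head 0.224 [ 0.544 -0.249  0.222] [0.048 0.043 0.02 ] 167
table [ 0.23926094 -0.19967511  0.00454481]
plate ((542.833251953125, -128.0098419189453), (230.38214111328125, 369.9190979003906), 10.548822402954102)
```

View pics/c.png

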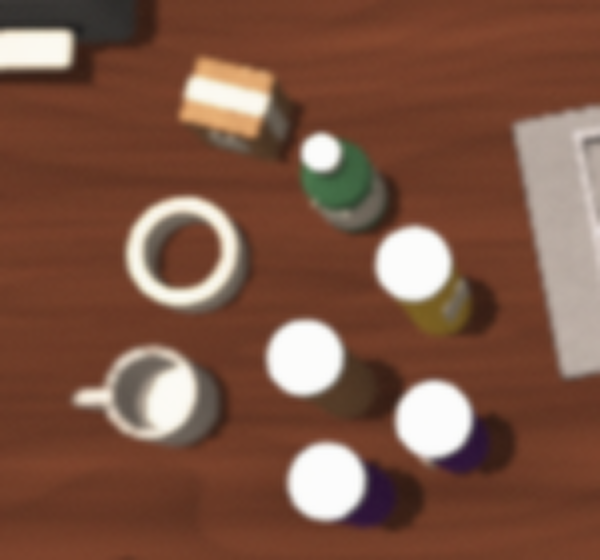

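Call:
apply_moves:
  targets:
    - [[0.61, -0.75, 0, 3.9, 1], [0.61, -0.75, 0, 3.9, 1], [0.61, -0.75, 0, 3.9, 1], [0.61, -0.75, 0, 3.9, 1], [0.61, -0.75, 0, 3.9, 1], [0.61, -0.75, 0, 3.9, 1], [0.61, -0.75, 0, 3.9, 1], [0.61, -0.75, 0, 3.9, 1]]

```text
clock: 0.82
eef_pos: [0.3932, 0.2177, 0.2482]
tool_rot: [-0.071, 0.997, 0.0, -0.0]
ft_force: [0.2, 0.1, -0.7]
grip_width: 0.0854
grasp_force: 0.0
```

```bash
python3 - <<'E'
from h import *
o=get_obs();print(o["eef_pos"],R.from_quat(o["tool_rot"]).as_matrix()[:,1])
im,d,ray,e,P=shot("wrist"); o=get_obs();print(o["eef_pos"],np.rad2deg(o["joint_pos"]).round(0))
cv2.imwrite("pics/w1.png",im)
Q=P[(np.abs(P[...,2]-.19)<.012)]
Q=Q[np.hypot(Q[:,0]-.392,Q[:,1]-.219)<.05]
print((Q.max(0)+Q.min(0))/2,np.ptp(Q,axis=0),len(Q))
# carton yaw from top view
z=np.load("top0.npz");P=z["P"];m=(np.abs(P[...,2]-.085)<.012)&(np.hypot(P[...,0]-.628,P[...,1]-.308)<.07)
S=[]
v,u=np.where(m)
r=z["ray"][v,u];X=z["e"]+r*((.085-z["e"][2])/r[:,2])[:,None]
print(cv2.minAreaRect((X[:,:2]*1000).astype(np.float32)))
E
```

```text
[0.39322922 0.21766465 0.24821908] [-1.41778659e-01  9.89898384e-01  1.71662050e-05]
[0.3972783  0.2127044  0.24817374] [28.  8. -7. 75. -0. 20.]
[0.38988153 0.21987176 0.18533625] [0.05299572 0.0527671  0.01463868] 3972
((626.6589965820312, 307.3503112792969), (69.45793151855469, 57.2003059387207), 74.61664581298828)
```

Call:
apply_moves:
  targets:
    - [[0, 0, 0, 0, 1], [0, 0, 0, 0, 1], [0, 0, 0, 0, 1]]

```text
clock: 1.12
eef_pos: [0.392, 0.2199, 0.2481]
tool_rot: [-0.069, 0.998, 0.0, -0.0]
ft_force: [0.2, 0.9, 0.1]
grip_width: 0.0854
grasp_force: 0.0
```

Settled on target; tube is at (0.390, 0.220). Descend and grip.

Call:
apply_moves:
  targets:
    - [[-0.05, 0, -0.6, 0, 1], [0, 0, -0.8, 0, 1], [0, 0, -0.6, 0, 1], [0, 0, -0.45, 0, 1], [0, 0, 0, 0, 1], [0, 0, 0, 0, -1], [0, 0, 0, 0, -1], [0, 0, 0, 0, -1]]

```text
clock: 1.78
eef_pos: [0.3914, 0.2205, 0.1519]
tool_rot: [-0.07, 0.998, 0.001, 0.001]
ft_force: [-0.9, 2.4, 10.0]
grip_width: 0.052
grasp_force: 9.9
```

Call:
apply_moves:
  targets:
    - [[0, 0, 0, 0, -1], [0, 0, 0, 0, -1], [0, 0, 0, 0, -1]]

```text
clock: 2.03
eef_pos: [0.3919, 0.2201, 0.1521]
tool_rot: [-0.069, 0.998, 0.001, 0.002]
ft_force: [-0.4, -0.7, 7.1]
grip_width: 0.0508
grasp_force: 61.1
```

Call:
apply_moves:
  targets:
    - [[0, 0, 0.4, 0, -1], [0, 0, 0.8, 0, -1], [0, 0, 0.9, 0, -1], [0, 0, 0.9, 0, -1], [0, 0, 0.9, 0, -1], [0, 0, 0.9, 0, -1], [0, 0, 0.6, 0, -1], [0, 0, 0.1, 0, -1]]

```text
clock: 2.7
eef_pos: [0.3919, 0.2201, 0.3756]
tool_rot: [-0.069, 0.998, 0.002, 0.004]
ft_force: [1.0, 0.9, -1.2]
grip_width: 0.0509
grasp_force: 61.0
```

Call:
apply_moves:
  targets:
    - [[0.25, -0.35, 0, 0, -1], [0.5, -0.72, 0, 0, -1], [0.5, -0.75, 0, 0, -1], [0.5, -0.75, 0, 0, -1], [0.5, -0.75, 0, 0, -1], [0.5, -0.75, 0, 0, -1], [0.5, -0.72, 0, 0, -1], [0.5, -0.75, 0, 0, -1]]

```text
clock: 3.37
eef_pos: [0.5409, -0.0037, 0.369]
tool_rot: [-0.069, 0.998, 0.0, -0.001]
ft_force: [0.6, 0.8, -1.9]
grip_width: 0.0505
grasp_force: 61.3
```

Call:
apply_moves:
  targets:
    - [[0.45, -0.6, 0, 0, -1], [0.23, -0.28, 0, 0, -1], [0, 0, 0, 0, -1], [0, 0, 0, 0, -1], [0, 0, 0, 0, -1]]

```text
clock: 3.78
eef_pos: [0.5671, -0.0369, 0.3694]
tool_rot: [-0.069, 0.998, 0.0, -0.001]
ft_force: [-0.1, 0.7, -1.7]
grip_width: 0.051
grasp_force: 61.3
```

```bash
python3 - <<'E'
from h import *
im,d,ray,e,P=shot("wrist"); o=get_obs();print(o["eef_pos"],R.from_quat(o["tool_rot"]).as_matrix().round(3))
cv2.imwrite("pics/w2.png",im)
np.savez("w2.npz",im=im,P=P)
im,d,ray,e,P=shot("side");cv2.imwrite("pics/s2.png",im)
E
```

```text
[ 0.56711549 -0.03658238  0.36990306] [[-0.99  -0.139 -0.001]
 [-0.139  0.99   0.   ]
 [ 0.001  0.001 -1.   ]]
```

View pics/w2.png

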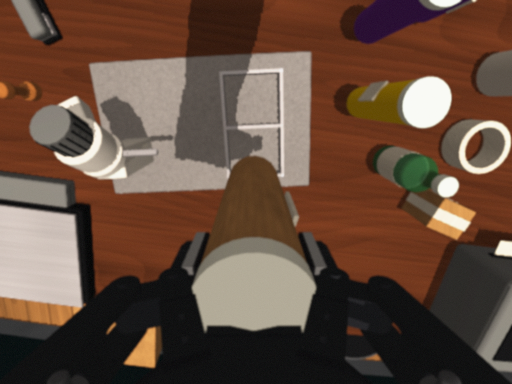

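```bash
python3 - <<'E'
from h import *
for f in("w2.npz","top0.npz"):
    z=np.load(f);P=z["P"];m=(np.abs(P[...,2]-.036)<.009)&(np.hypot(P[...,0]-.527,P[...,1]+.044)<.12)
    S=P[m][:,:2];b=cv2.minAreaRect((S*1000).astype(np.float32));print(b,len(S))
    c=np.array([.5428,-.128]);a=np.deg2rad(10.55);ex=np.array([np.cos(a),np.sin(a)]);ey=np.array([-ex[1],ex[0]])
    L=np.c_[(S-c)@ex,(S-c)@ey]; print(np.percentile(L,[1,99],axis=0)) 
print(c+.0425*ex+.085*ey,c-.0425*ex+.085*ey)
E
```

```text
((524.8298950195312, -43.31550598144531), (174.56057739257812, 100.52369689941406), 10.530526161193848) 1197
[[-0.08888861  0.03662158]
 [ 0.08243909  0.13652851]]
((528.3074340820312, -44.30442810058594), (176.2841339111328, 99.8741455078125), 10.458686828613281) 314
[[-0.08652208  0.03552351]
 [ 0.08848502  0.13488073]]
[ 0.56901861 -0.03665541] [ 0.48545549 -0.05221836]
```

Call:
apply_moves:
  targets:
    - [[0, 0, -0.5, 0, -1], [0, 0, -0.9, 0, -1], [0, 0, -0.9, 0, -1], [0, 0, -0.9, 0, -1], [0, 0, -0.9, 0, -1], [0, 0, -0.6, 0, -1], [0, 0, -0.3, 0, -1], [0, 0, 0, 0, -1]]

```text
clock: 4.55
eef_pos: [0.5647, -0.0361, 0.1669]
tool_rot: [-0.07, 0.998, 0.001, -0.004]
ft_force: [-0.6, -0.3, -1.7]
grip_width: 0.0507
grasp_force: 61.3
```

Call:
apply_moves:
  targets:
    - [[0, 0, 0, 0, -1], [0, 0, -0.06, 0, -1], [0, 0, -0.05, 0, -1], [0, 0, 0, 0, -1]]

```text
clock: 4.88
eef_pos: [0.5685, -0.0373, 0.1671]
tool_rot: [-0.069, 0.998, -0.0, 0.001]
ft_force: [-0.2, -0.2, -1.8]
grip_width: 0.0507
grasp_force: 61.2
```

Call:
apply_moves:
  targets:
    - [[0, 0, -0.05, 0, -1], [0, 0, 0, 0, -1], [0, 0, 0, 0, -1]]

```text
clock: 5.13
eef_pos: [0.568, -0.0375, 0.1643]
tool_rot: [-0.069, 0.998, -0.0, 0.0]
ft_force: [-0.2, -0.0, -0.1]
grip_width: 0.0509
grasp_force: 61.2
```

Weight just taken by the floor. Release and rise.

Call:
apply_moves:
  targets:
    - [[0, 0, 0, 0, 0.2], [0, 0, 0, 0, 1], [0, 0, 0, 0, 1], [0, 0, 0, 0, 1], [0, 0, 0, 0, 1], [0, 0, 0.5, 0, 1], [0, 0, 0.9, 0, 1], [0, 0, 0.9, 0, 1]]

```text
clock: 5.8
eef_pos: [0.5665, -0.0373, 0.2555]
tool_rot: [-0.069, 0.998, 0.0, -0.002]
ft_force: [2.1, 0.0, -0.2]
grip_width: 0.0853
grasp_force: 0.0
```

```bash
python3 - <<'E'
from h import *
im,d,ray,e,P=shot("top"); np.savez("top1.npz",im=im,P=P)
o=get_obs();print(o["eef_pos"],o["grip_width"],np.rad2deg(o["joint_pos"]).round())
S=P[(np.abs(P[...,2]-.2)<.012)&(np.hypot(P[...,0]-.568,P[...,1]+.037)<.05)]
print(len(S), S.mean(0) if len(S) else 0)
E
```

```text
[ 0.57042766 -0.03759121  0.26502065] 0.08543241517570993 [ -4.  21.  13.  81.  -0. -12.]
0 0
```

Call:
apply_moves:
  targets:
    - [[0.08, 0.5, 0, -3, 1], [0.16, 0.95, 0, -3, 1], [0.16, 0.95, 0, -3, 1], [0.16, 0.95, 0, -3, 1], [0.16, 0.95, 0, -3, 1], [0.16, 0.95, 0, -3, 1], [0.16, 0.95, 0, -3, 1], [0.16, 0.95, 0, -2.4, 1]]

```text
clock: 6.52
eef_pos: [0.6158, 0.2505, 0.256]
tool_rot: [0.136, 0.991, 0.0, 0.0]
ft_force: [2.2, 0.1, 0.1]
grip_width: 0.0855
grasp_force: 0.0
```

Call:
apply_moves:
  targets:
    - [[0.16, 0.95, 0, 0, 1], [0.07, 0.5, -0.5, 0, 1], [0, 0, -0.5, 0, 1], [0, 0, 0, 0, 1], [0, 0, 0, 0, 1]]

```text
clock: 6.93
eef_pos: [0.6239, 0.3063, 0.214]
tool_rot: [0.134, 0.991, -0.001, -0.002]
ft_force: [-0.9, -1.0, 0.6]
grip_width: 0.0855
grasp_force: 0.0
```

```bash
python3 - <<'E'
from h import *
a=get_obs();im,d,ray,e,P=shot("wrist");o=get_obs();print(a["eef_pos"],o["eef_pos"],np.rad2deg(np.arctan2(*R.from_quat(o["tool_rot"]).as_matrix()[1::-1,1])))
m=(np.abs(P[...,2]-.085)<.008)&(np.hypot(P[...,0]-.627,P[...,1]-.307)<.06)
v,u=np.where(m);r=ray[v,u];X=e+r*((.085-e[2])/r[:,2])[:,None]
print(cv2.minAreaRect((X[:,:2]*1000).astype(np.float32)),len(v),np.median(P[m][:,2]))
# tube check from the top camera
im,d,ray,e,P=shot("top");np.savez("top1.npz",im=im,P=P)
S=P[(np.abs(P[...,2]-.2)<.015)&(np.hypot(P[...,0]-.568,P[...,1]+.037)<.05)]
print("tube",(S.max(0)+S.min(0))/2,np.ptp(S,axis=0),len(S))
cv2.imwrite("pics/rd.png",cv2.resize(im[130:230,200:350],None,fx=5,fy=5,interpolation=2))
E
```

```text
[0.6239094  0.30629453 0.21397399] [0.62484584 0.30601715 0.21594384] 74.52222748218827
((623.96435546875, 309.67852783203125), (66.09510040283203, 56.936275482177734), 74.70802307128906) 3633 0.08493192256546156
tube [ 0.56797959 -0.03955924  0.19802985] [0.05159074 0.04922026 0.02439014] 246
```

View pics/rd.png

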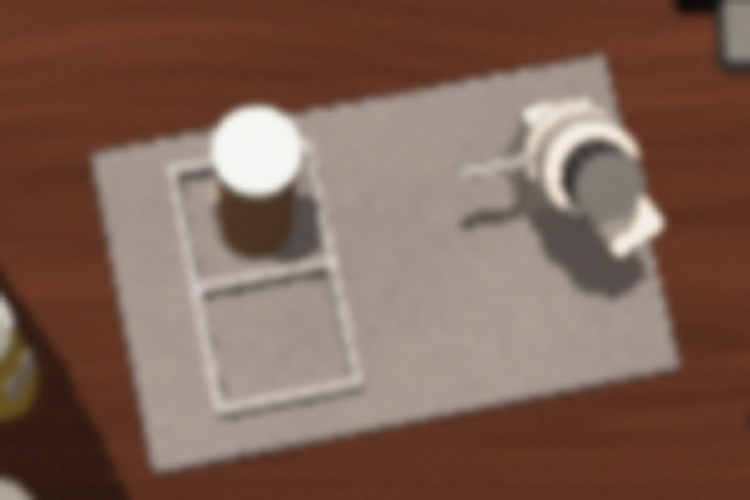

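Call:
apply_moves:
  targets:
    - [[0, 0.09, -0.5, 0, 1], [0, 0, -0.9, 0, 1], [0, 0, -0.9, 0, 1], [0, 0, -0.8, 0, 1], [0, 0, -0.45, 0, 1], [0, 0, -0.15, 0, 1], [0, 0, 0, 0, 1], [0, 0, 0, 0, 1]]

```text
clock: 7.7
eef_pos: [0.6265, 0.3101, 0.0704]
tool_rot: [0.135, 0.991, 0.001, 0.001]
ft_force: [-0.4, 0.5, -0.8]
grip_width: 0.0849
grasp_force: 0.0
```

Call:
apply_moves:
  targets:
    - [[0, 0, 0, 0, -1], [0, 0, 0, 0, -1], [0, 0, 0, 0, -1], [0, 0, 0, 0, -1], [0, 0, 0, 0, -1]]

```text
clock: 8.12
eef_pos: [0.627, 0.3109, 0.0714]
tool_rot: [0.135, 0.991, 0.001, 0.003]
ft_force: [-0.6, -1.2, 7.1]
grip_width: 0.0651
grasp_force: 69.2
```

Call:
apply_moves:
  targets:
    - [[0, 0, 0.4, 0, -1], [0, 0, 0.8, 0, -1], [0, 0, 0.9, 0, -1], [0, 0, 0.9, 0, -1], [0, 0, 0.9, 0, -1], [0, 0, 0.9, 0, -1], [0, 0, 0.8, 0, -1], [-0.15, -0.35, 0.15, 1, -1]]

```text
clock: 8.78
eef_pos: [0.6213, 0.2995, 0.306]
tool_rot: [0.124, 0.992, 0.005, 0.006]
ft_force: [-0.6, 0.6, -1.2]
grip_width: 0.0648
grasp_force: 68.4
```

Call:
apply_moves:
  targets:
    - [[-0.3, -0.75, 0, 3, -1], [-0.34, -0.86, 0, 3, -1], [-0.34, -0.86, 0, 3, -1], [-0.34, -0.86, 0, 3, -1], [-0.34, -0.86, 0, 3, -1], [-0.34, -0.86, 0, 3, -1], [-0.34, -0.86, 0, 3, -1], [-0.34, -0.86, 0, 2, -1]]

```text
clock: 9.45
eef_pos: [0.5106, 0.0241, 0.2984]
tool_rot: [-0.076, 0.997, 0.0, 0.0]
ft_force: [1.3, 0.7, -1.9]
grip_width: 0.0648
grasp_force: 68.2
```

Call:
apply_moves:
  targets:
    - [[-0.34, -0.86, 0, 1.9, -1], [-0.25, -0.66, 0, 0, -1], [-0.18, -0.46, 0, 0, -1], [0, 0, 0, 0, -1], [0, 0, 0, 0, -1], [0, 0, 0, 0, -1]]

```text
clock: 9.95
eef_pos: [0.4811, -0.0535, 0.2983]
tool_rot: [-0.091, 0.996, 0.0, 0.0]
ft_force: [1.0, -0.3, -1.8]
grip_width: 0.0649
grasp_force: 68.2
```

```bash
python3 - <<'E'
from h import *
a=get_obs();print(a["eef_pos"],np.rad2deg(np.arctan2(*R.from_quat(a["tool_rot"]).as_matrix()[1::-1,1])))
im,d,ray,e,P=shot("wrist");cv2.imwrite("pics/w3.png",im)
E
```

```text
[ 0.48114289 -0.05350268  0.29830422] 100.44555207074202
```

View pics/w3.png

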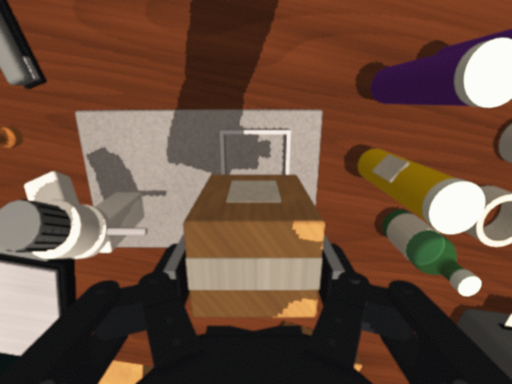

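Call:
apply_moves:
  targets:
    - [[0.05, 0, -0.5, 0, -1], [0, 0, -0.9, 0, -1], [0, 0, -0.9, 0, -1], [0, 0, -0.9, 0, -1], [0, 0, -0.9, 0, -1], [0, 0, -0.7, 0, -1], [0, 0, -0.35, 0, -1], [0, 0, -0.1, 0, -1]]

```text
clock: 10.67
eef_pos: [0.4807, -0.0523, 0.0845]
tool_rot: [-0.092, 0.996, 0.001, -0.003]
ft_force: [-0.6, 0.2, -1.4]
grip_width: 0.0646
grasp_force: 68.1
```

Call:
apply_moves:
  targets:
    - [[0, 0, -0.02, 0, -1], [0, 0, 0, 0, -1], [0, 0, 0, 0, -1]]

```text
clock: 10.92
eef_pos: [0.4846, -0.0536, 0.0886]
tool_rot: [-0.091, 0.996, -0.0, 0.002]
ft_force: [0.6, 0.5, -2.5]
grip_width: 0.0652
grasp_force: 68.1
```

Call:
apply_moves:
  targets:
    - [[0, 0, -0.08, 0, -1], [0, 0, 0, 0, -1], [0, 0, 0, 0, -1]]

```text
clock: 11.17
eef_pos: [0.4833, -0.0539, 0.0845]
tool_rot: [-0.091, 0.996, -0.0, 0.001]
ft_force: [0.1, 0.7, -2.2]
grip_width: 0.0651
grasp_force: 68.1
```

Call:
apply_moves:
  targets:
    - [[0, 0, -0.04, 0, -1], [0, 0, 0, 0, -1], [0, 0, 0, 0, -1]]

```text
clock: 11.42
eef_pos: [0.4835, -0.0539, 0.0834]
tool_rot: [-0.091, 0.996, -0.0, 0.001]
ft_force: [-1.9, -0.9, 6.2]
grip_width: 0.0648
grasp_force: 69.1
```

Contact with the floor. Release and rise.

Call:
apply_moves:
  targets:
    - [[0, 0, 0, 0, 0.5], [0, 0, 0, 0, 1], [0, 0, 0, 0, 1], [0, 0, 0, 0, 1], [0, 0, 0.4, 0, 1], [0, 0, 0.9, 0, 1], [0, 0, 0.9, 0, 1], [0, 0, 0.9, 0, 1]]

```text
clock: 12.08
eef_pos: [0.4824, -0.0537, 0.2072]
tool_rot: [-0.091, 0.996, 0.0, -0.001]
ft_force: [0.7, -0.3, 0.2]
grip_width: 0.0853
grasp_force: 0.0
```

Call:
apply_moves:
  targets:
    - [[-0.2, -0.5, 0.9, 0, 1], [-0.3, -0.9, 0.2, 0, 1], [-0.3, -0.9, 0, 0, 1], [0, 0, 0, 0, 1], [0, 0, 0, 0, 1]]

```text
clock: 12.5
eef_pos: [0.4505, -0.1472, 0.2502]
tool_rot: [-0.089, 0.996, -0.0, 0.0]
ft_force: [-0.2, 0.6, 0.0]
grip_width: 0.0851
grasp_force: 0.0
```

```bash
python3 - <<'E'
from h import *
im,d,ray,e,P=shot("top");np.savez("top2.npz",im=im,P=P)
print(get_obs()["eef_pos"])
c=np.array([.5428,-.128]);a=np.deg2rad(10.55);ex=np.array([np.cos(a),np.sin(a)]);ey=np.array([-ex[1],ex[0]])
for n,z,xy in(("carton",.097,(.484,-.053)),("tube",.2,(.568,-.037))):
    S=P[(np.abs(P[...,2]-z)<.012)&(np.hypot(P[...,0]-xy[0],P[...,1]-xy[1])<.05)]
    L=np.c_[(S[:,:2]-c)@ex,(S[:,:2]-c)@ey];print(n,len(S),L.min(0),L.max(0),np.percentile(S[:,2],[5,50,95]))
# reader points from all views, in reader frame: origin column top
ex3=np.r_[ex,0];ey3=np.r_[ey,0];C=np.r_[c+.034*ex-.12*ey,.127]
u=-.5*ex3+.866*np.array([0,0,1]);f=.866*ex3+.5*np.array([0,0,1])
np.savez("geo.npz",C=C,u=u,f=f,ex=ex3,ey=ey3)
for n in("top","side","wrist"):
    if n!="top": im,d,ray,e,P=shot(n)
    D=P-C; h=D@u; X=D@f; Y=D@ey3; r=np.hypot(X,Y)
    m=(r<.08)&(h>.0)&(h<.2)&np.isfinite(h)
    m2=m&(r>.036)&(h>.015)&(np.abs(np.arctan2(X,Y))>.3)   # nose
    th=np.arctan2(X,Y) # clockwise angle from ey toward f
    print(n,m.sum(),"hmax",np.percentile(h[m],99) if m.sum() else 0,"nose",m2.sum())
    if m2.sum(): print(np.rad2deg(np.arctan2(X[m2].mean(),Y[m2].mean())),np.percentile(h[m2],[2,50,98]),r[m2].max())
    g=m&(h>.095)&(r<.03)
    if g.sum(): print("gripXY",X[g].min(),X[g].max(),Y[g].min(),Y[g].max())
E
```

```text
[ 0.45072087 -0.14612949  0.24982459]
carton 332 [-0.07143941  0.04968179] [-0.01484907  0.11506283] [0.09194842 0.09662218 0.10120578]
tube 243 [0.01563037 0.05617669] [0.06813653 0.10816719] [0.19616674 0.20168482 0.2061531 ]
top 30 hmax 0.06897507767634757 nose 30
-121.70875358014223 [0.0601062  0.06401477 0.06879762] 0.06736699728685566
side 1219 hmax 0.19484242688939807 nose 404
-100.79953701955793 [0.04216115 0.06513447 0.19736926] 0.07998683180100388
gripXY -0.029652273883974595 0.014517912032974811 -0.02268759304813462 0.020760350380775772
wrist 3129 hmax 0.1963144137899501 nose 1872
-99.46178789581062 [0.04314037 0.06539275 0.19596697] 0.07990798443152598
gripXY -0.029851762640625015 -0.017547517323277757 -0.01591514061835217 0.01389720458986223
```

```bash
python3 - <<'E'
from h import *
g=np.load("geo.npz");C,u,f,ey=g["C"],g["u"],g["f"],g["ey"]
print("C",C)
def an(n,P):
    D=P-C;h=D@u;X=D@f;Y=D@ey;r=np.hypot(X,Y)
    m=(h<.125)&(h>-.01)&(r<.075)
    print(n)
    for a in np.arange(-.01,.125,.009):
        k=m&(h>=a)&(h<a+.009)
        if k.sum()>3:
            t=np.rad2deg(np.arctan2(X[k],Y[k]));rr=r[k];far=rr>.04
            print(f"{a:.3f} n{k.sum()} X {X[k].min():.3f} {X[k].max():.3f} Y {Y[k].min():.3f} {Y[k].max():.3f} far {far.sum()} ang {np.percentile(t[far],[5,50,95]).round() if far.any() else ''}")
an("top0",np.load("top0.npz")["P"]);an("side0",np.load("side0.npz")["P"]);an("wrist",shot("wrist")[4])
E
```

```text
C [ 0.59819647 -0.23974628  0.127     ]
top0
-0.010 n6 X 0.007 0.016 Y -0.019 0.022 far 0 ang 
0.008 n8 X -0.012 0.025 Y -0.016 0.066 far 1 ang [-7. -7. -7.]
0.017 n74 X -0.025 0.026 Y -0.024 0.074 far 28 ang [-12.  -6.  -2.]
0.026 n7 X -0.003 0.023 Y -0.010 0.061 far 1 ang [-3. -3. -3.]
0.035 n19 X -0.057 0.025 Y -0.022 0.029 far 1 ang [-94. -94. -94.]
0.044 n20 X -0.014 0.024 Y -0.011 0.030 far 0 ang 
0.053 n37 X -0.063 0.023 Y -0.042 0.030 far 23 ang [-129. -113.  -90.]
0.062 n136 X -0.066 0.024 Y -0.037 0.030 far 59 ang [-131. -110.  -97.]
0.071 n33 X -0.026 0.022 Y -0.020 0.030 far 0 ang 
0.080 n15 X -0.015 0.016 Y -0.011 0.023 far 0 ang 
0.089 n20 X -0.012 0.016 Y -0.020 0.022 far 0 ang 
0.098 n30 X -0.031 0.017 Y -0.019 0.022 far 0 ang 
0.107 n144 X -0.027 0.016 Y -0.021 0.022 far 0 ang 
side0
-0.010 n26 X -0.033 0.012 Y -0.023 -0.018 far 0 ang 
-0.001 n5 X -0.028 -0.018 Y -0.022 -0.019 far 0 ang 
0.008 n12 X -0.026 0.006 Y -0.030 0.068 far 1 ang [-8. -8. -8.]
0.017 n85 X -0.025 0.015 Y -0.031 0.074 far 33 ang [-12.  -8.  -4.]
0.026 n8 X -0.026 0.006 Y -0.028 0.050 far 1 ang [
[... 632 characters left out ...]
3 0.010 Y 0.026 0.033 far 0 ang 
0.017 n404 X -0.013 0.011 Y 0.026 0.075 far 300 ang [-15.  -9.  -5.]
0.026 n7 X -0.002 0.008 Y 0.027 0.032 far 0 ang 
0.035 n39 X -0.070 -0.043 Y -0.009 0.005 far 39 ang [-96. -91. -84.]
0.044 n127 X -0.071 -0.040 Y -0.013 0.007 far 127 ang [-96. -91. -82.]
0.053 n180 X -0.070 -0.038 Y -0.038 0.008 far 168 ang [-116.  -92.  -82.]
0.062 n1547 X -0.070 -0.027 Y -0.040 0.011 far 1227 ang [-127. -108.  -90.]
0.071 n57 X -0.036 -0.029 Y -0.016 0.010 far 0 ang 
0.080 n36 X -0.032 -0.028 Y -0.000 0.012 far 0 ang 
0.089 n53 X -0.032 -0.028 Y -0.008 0.013 far 0 ang 
0.098 n76 X -0.032 -0.024 Y -0.015 0.013 far 0 ang 
0.107 n467 X -0.032 -0.018 Y -0.016 0.015 far 0 ang
```

```bash
cat > path.py <<'E'
from h import *
g=np.load("geo.npz");C,u,f,ey,ex=g["C"],g["u"],g["f"],g["ey"],g["ex"]
C=C-.007*f
A=C+.053*u
def nose(P):
    D=P-C;h=D@u;X=D@f;Y=D@ey;r=np.hypot(X,Y)
    th=np.rad2deg(np.arctan2(X,Y))
    m=(h<.073)&(h>.057)&(r<.075)&(r>.034)&(np.abs(P[...,2])<1)
    b=cv2.minAreaRect((np.c_[X[m],Y[m]]*1000).astype(np.float32));
    # window end: far points
    return m.sum(),b,np.rad2deg(np.arctan2(X[m].mean(),Y[m].mean())),r[m].max()
def tcp(th,gap=.004,rho=.047,dz=-.008,tip=.006):
    a=np.deg2rad(th);n=np.cos(a)*ey+np.sin(a)*f;t=-np.sin(a)*ey+np.cos(a)*f
    nh=n*[1,1,0];nh/=np.linalg.norm(nh);th_=t*[1,1,0];th_/=np.linalg.norm(th_)
    th_=np.array([nh[1],-nh[0],0])*np.sign(np.dot([nh[1],-nh[0],0],t))
    zt=(A+rho*n)[2]+dz
    # nose section at heights zt..zt+.02: max extent behind (ccw) over nose points near rho
    pts=[A+q*n+s*t+k*u for q in np.linspace(rho-.007,min(rho+.007,.062),5) for s in(-.018,.018) for k in np.linspace(-.014,.014,15)]
    pts+=[A+q*n+s*t+k*u for q in np.linspace(rho-.007,.062,5) for s in np.linspace(-.018,.018,9) for k in(-.014,.014)]
    pts=np.array([p for p in pts if p[2]>zt]);back=(-(pts-A)@th_).max()
    F=A+(rho*n@nh)*nh-(back+.011+gap)*th_
    T=F+.050*nh; T[2]=zt+tip
    yaw=np.rad2deg(np.arctan2(-nh[1],-nh[0]))
    # clearance of finger & body against grip/head slices
    def clear(c,dn,dt,z0,z1):
        best=9
        for z in np.arange(z0,z1,.004):
            for r,h0,h1 in((.030,.03,.072),(.022,.072,.114)):
                k=(z-C[2])/u[2]
                if not h0-.02<k<h1+.015: continue
                ax=C+k*u
                for i in np.linspace(-dn,dn,9):
                    for j in np.linspace(-dt,dt,9):
                        q=c+i*nh+j*th_-ax; e=np.hypot(q@ex/(r/.866),q@ey/r); best=min(best,(e-1)*r)
        return best
    return T,yaw,clear(F,.0075,.011,zt,zt+.06),clear(T,.043,.043,T[2]+.056,T[2]+.15)
E
python3 - <<'E'
from path import *
o=get_obs();im,d,ray,e,P=shot("wrist")
print("nose",nose(P)); print("side0",nose(np.load("side0.npz")["P"]),"top0",nose(np.load("top0.npz")["P"]))
Rm=R.from_quat(o["tool_rot"]).as_matrix();L=(P-o["eef_pos"])@Rm
m=(np.abs(L[...,0])<.02)&(L[...,2]<.05)&(np.abs(L[...,1])<.075)
S=L[m];print("finger z",np.percentile(S[:,2],[50,90,98,100]),"y",S[:,1].min(),S[:,1].max(),"x",S[:,0].min(),S[:,0].max())
T=S[S[:,2]>S[:,2].max()-.015];print(np.abs(T[:,1]).min(),np.abs(T[:,1]).max())
b=(np.abs(L[...,0])<.07)&(L[...,2]<-.05);print("body",L[b].min(0),L[b].max(0))
for th in(-118,-100,-80,-60,-40,-20,0):
    T,y,c1,c2=tcp(th);print(th,T.round(3),round(y,1),round(c1,4),round(c2,4))
E
```

```text
nose (np.int64(1321), ((-42.12944030761719, -17.691818237304688), (35.07069396972656, 36.639198303222656), 25.243532180786133), np.float64(-110.22623423703382), np.float64(0.06496185372139954))
side0 (np.int64(219), ((-42.65852355957031, -20.8479061126709), (31.69021987915039, 35.74244689941406), 25.956878662109375), np.float64(-117.47536103692275), np.float64(0.06490255797651957)) top0 (np.int64(80), ((-41.59972381591797, -20.405794143676758), (28.724761962890625, 36.267311096191406), 24.89480209350586), np.float64(-115.21482026479379), np.float64(0.06142832892020566))
finger z [-0.06158734 -0.03218414 -0.00720259  0.00455642] y -0.07432847459728578 0.07484942702967091 x -0.012926577746197892 0.019999521668083935
0.0416501360350597 0.056390731295570255
body [-0.01292658 -0.07392212 -0.08321199] [ 0.02169843  0.07449002 -0.05000024]
-118 [ 0.522 -0.334  0.147] 42.1 0.0095 -0.0011
-100 [ 0.495 -0.312  0.144] 22.1 0.0018 -0.0112
-80 [ 0.475 -0.278  0.144] -1.0 -0.0043 -0.0102
-60 [ 0.467 -0.243  0.147] -23.1 -0.0066 -0.0058
-40 [ 0.472 -0.208  0.152] -43.4 -0.003 0.0067
-20 [ 0.488 -0.178  0.159] -62.0 0.0042 0.0199
0 [ 0.511 -0.157  0.167] -79.4 0.0105 0.032
```

```bash
cat > path2.py <<'E'
from path import *
def tcp2(th,gap=0,rho=.056,dep=.007,B=.043):
    a=np.deg2rad(th);n=np.cos(a)*ey+np.sin(a)*f;t=-np.sin(a)*ey+np.cos(a)*f
    nh=n*[1,1,0];nh/=np.linalg.norm(nh)
    s=np.array([nh[1],-nh[0],0])
    rr=min(rho,.060)
    zt=(A+rr*n-.018*t+.014*u)[2]-dep
    pts=np.array([A+q*n-.018*t+k*u for q in np.linspace(rho-.012,.062,5) for k in np.linspace(-.014,.014,29)])
    pts=pts[pts[:,2]>zt];back=(-(pts-A)@s).max()
    F=A+(rho*n@nh)*nh-(back+.011+gap)*s; F[2]=zt-(-.017)
    yaw=np.rad2deg(np.arctan2(-nh[1],-nh[0]))
    def clear(c,dn,dt,z0,z1):
        best=9
        for z in np.arange(z0,z1,.003):
            for r,h0,h1 in((.030,.03,.072),(.022,.072,.114)):
                for i in np.linspace(-dn,dn,15):
                    for j in np.linspace(-dt,dt,15):
                        q=c+i*nh+j*s; q=np.r_[q[:2],z]-C; h=q@u; rad=np.linalg.norm(q-h*u)
                        dd=np.array([rad-r,h0-h,h-h1]); 
                        v=dd.max() if dd.max()<0 else np.linalg.norm(np.maximum(dd,0)); best=min(best,v)
        return best
    return F,yaw,clear(F,.0145,.011,zt,zt+.072),clear(F,B,B,F[2]+.056,F[2]+.075)
if __name__=="__main__":
  for rho in(.054,.060):
    for th in(-115,-100,-80,-60,-40,-20,0):
        T,y,c1,c2=tcp2(th,rho=rho);print(rho,th,T.round(3),round(y,1),round(c1,4),round(c2,4))
E
python3 path2.py
```

```text
0.054 -115 [ 0.547 -0.298  0.171] 38.9 0.0041 -0.0043
0.054 -100 [ 0.533 -0.29   0.166] 22.1 0.002 -0.0069
0.054 -80 [ 0.519 -0.275  0.163] -1.0 -0.0059 -0.0098
0.054 -60 [ 0.509 -0.256  0.164] -23.1 -0.0061 -0.009
0.054 -40 [ 0.506 -0.235  0.167] -43.4 -0.0014 -0.0067
0.054 -20 [ 0.512 -0.215  0.174] -62.0 0.0078 -0.0006
0.054 0 [ 0.523 -0.199  0.183] -79.4 0.0121 0.0068
0.06 -115 [ 0.542 -0.301  0.168] 38.9 0.0086 -0.0059
0.06 -100 [ 0.529 -0.292  0.164] 22.1 0.0037 -0.0099
0.06 -80 [ 0.513 -0.275  0.16 ] -1.0 -0.0033 -0.0122
0.06 -60 [ 0.504 -0.254  0.161] -23.1 -0.0031 -0.0113
0.06 -40 [ 0.502 -0.231  0.165] -43.4 0.0035 -0.0077
0.06 -20 [ 0.509 -0.209  0.173] -62.0 0.0137 0.0001
0.06 0 [ 0.522 -0.193  0.183] -79.4 0.0177 0.0084
```

```bash
python3 - <<'E'
from h import *
o=get_obs();im,d,ray,e,P=shot("wrist")
Rm=R.from_quat(o["tool_rot"]).as_matrix();L=(P-o["eef_pos"])@Rm
m=(np.abs(L[...,0])<.045)&(L[...,2]<.03)&(np.abs(L[...,1])<.11)
S=L[m]
for a in np.arange(-.10,.01,.01):
    k=S[(S[:,2]>=a)&(S[:,2]<a+.01)]
    if len(k)>3: print(f"{a:.2f} n{len(k)} |y| {np.abs(k[:,1]).min():.3f} {np.abs(k[:,1]).max():.3f} x {k[:,0].min():.3f} {k[:,0].max():.3f}")
cv2.imwrite("pics/w4.png",im)
E
```

```text
-0.09 n1166 |y| 0.007 0.025 x 0.017 0.022
-0.08 n8604 |y| 0.000 0.072 x 0.002 0.021
-0.07 n10728 |y| 0.000 0.074 x -0.012 0.019
-0.06 n7511 |y| 0.000 0.075 x -0.013 0.019
-0.05 n4878 |y| 0.036 0.075 x -0.012 0.015
-0.04 n1065 |y| 0.041 0.067 x -0.003 0.014
-0.03 n1326 |y| 0.042 0.057 x -0.011 0.013
-0.02 n1112 |y| 0.042 0.057 x -0.012 0.012
-0.01 n825 |y| 0.042 0.057 x -0.011 0.012
-0.00 n174 |y| 0.042 0.050 x -0.012 0.011
```

View pics/w4.png

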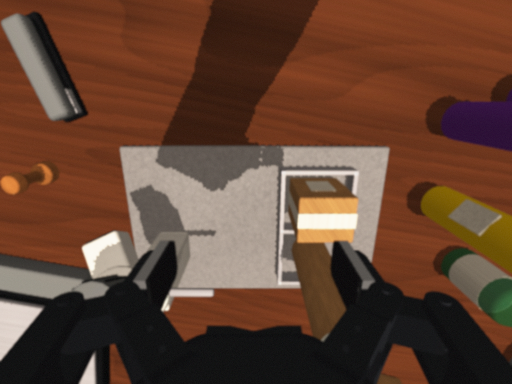

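```bash
cat > path3.py <<'E'
from path import *
def clear(c,nh,s,n0,n1,s0,s1,z0,z1):
    I,J,Z=np.meshgrid(np.linspace(n0,n1,17),np.linspace(s0,s1,17),np.arange(z0,z1,.003))
    q=c[:2]+I[...,None]*nh[:2]+J[...,None]*s[:2]; q=np.concatenate([q,Z[...,None]],-1)-C
    h=q@u;rad=np.linalg.norm(q-h[...,None]*u,axis=-1);best=9
    for r,h0,h1 in((.030,.03,.072),(.022,.072,.114)):
        d=np.stack([rad-r,h0-h,h-h1]);v=np.where(d.max(0)<0,d.max(0),np.linalg.norm(np.maximum(d,0),axis=0));best=min(best,v.min())
    return best
# tool x radial outward, tool y tangential; half = leading face distance from tool centre, tip = tip ahead of TCP
def tcp3(th,half=.0145,tip=.017,gap=0,rho=.056,dep=.006,rot=0):
    a=np.deg2rad(th);n=np.cos(a)*ey+np.sin(a)*f;t=-np.sin(a)*ey+np.cos(a)*f
    nh=n*[1,1,0];nh/=np.linalg.norm(nh);s=np.array([nh[1],-nh[0],0])
    zt=(A+min(rho,.06)*n-.018*t+.014*u)[2]-dep
    pts=np.array([A+q*n-.018*t+k*u for q in np.linspace(rho-.011,.062,5) for k in np.linspace(-.014,.014,29)])
    pts=pts[pts[:,2]>zt];back=(-(pts-A)@s).max()
    F=A+(rho*n@nh)*nh-(back+half+gap)*s; F[2]=zt+tip
    yaw=np.rad2deg(np.arctan2(nh[1],nh[0]))-90
    Z=F[2]
    return F,yaw,clear(F,nh,s,-.011,.011,half-.0145,half,zt,Z+.04),clear(F,nh,s,-.022,.022,-.06,min(.075,half+.03),Z+.042,Z+.085),clear(F,nh,s,-.038,.038,-.043,.043,Z+.056,Z+.1)
if __name__=="__main__":
  for half,tip in((.0145,.017),(.035,.011)):
   for rho in(.054,.060):
    for th in(-115,-100,-80,-60,-40,-20,0):
        T,y,*c=tcp3(th,half,tip,rho=rho);print(half,rho,th,T.round(3),round(y,1),np.round(c,4))
E
python3 path3.py
```

```text
0.0145 0.054 -115 [ 0.548 -0.3    0.172] -231.1 [ 0.0067 -0.0095 -0.0033]
0.0145 0.054 -100 [ 0.535 -0.293  0.167] -247.9 [ 0.0046 -0.0141 -0.0069]
0.0145 0.054 -80 [ 0.519 -0.279  0.164] 89.0 [-0.0006 -0.0165 -0.0087]
0.0145 0.054 -60 [ 0.507 -0.259  0.165] 66.9 [-0.0005 -0.0138 -0.0083]
0.0145 0.054 -40 [ 0.504 -0.237  0.168] 46.6 [ 0.0045 -0.0073 -0.0057]
0.0145 0.054 -20 [ 0.509 -0.216  0.175] 28.0 [ 0.0123  0.0005 -0.0003]
0.0145 0.054 0 [ 0.52  -0.199  0.184] 10.6 [0.0153 0.0106 0.0089]
0.0145 0.06 -115 [ 0.544 -0.304  0.169] -231.1 [ 0.0114 -0.0095 -0.0049]
0.0145 0.06 -100 [ 0.53  -0.295  0.165] -247.9 [ 0.0082 -0.0135 -0.0092]
0.0145 0.06 -80 [ 0.513 -0.279  0.161] 89.0 [ 0.0041 -0.0136 -0.0106]
0.0145 0.06 -60 [ 0.502 -0.257  0.162] 66.9 [ 0.0037 -0.0095 -0.0097]
0.0145 0.06 -40 [ 0.5   -0.233  0.166] 46.6 [ 0.0105 -0.0028 -0.0057]
0.0145 0.06 -20 [ 0.506 -0.211  0.174] 28.0 [0.0183 0.0064 0.0017]
0.0145 0.06 0 [ 0.519 -0.194  0.184] 10.6 [0.021  0.0164 0.0116]
0.035 0.054 -115 [ 0.561 -0.316  0.166] -231.1 [ 0.0067 -0.0137  0.0006]
0.035 0.054 -100 [ 0.542 -0.312  0.161] -
[... 160 characters left out ...]
36 -0.012 ]
0.035 0.054 -40 [ 0.49  -0.252  0.162] 46.6 [ 0.0055 -0.0074 -0.0091]
0.035 0.054 -20 [ 0.49  -0.226  0.169] 28.0 [ 0.0128  0.0008 -0.0038]
0.035 0.054 0 [ 0.5   -0.203  0.178] 10.6 [0.0153 0.01   0.0037]
0.035 0.06 -115 [ 0.557 -0.32   0.163] -231.1 [ 0.0114 -0.0105 -0.0001]
0.035 0.06 -100 [ 0.538 -0.314  0.159] -247.9 [ 0.009  -0.0136 -0.0071]
0.035 0.06 -80 [ 0.513 -0.299  0.155] 89.0 [ 0.0055 -0.0136 -0.0141]
0.035 0.06 -60 [ 0.494 -0.276  0.156] 66.9 [ 0.0066 -0.0094 -0.0137]
0.035 0.06 -40 [ 0.486 -0.248  0.16 ] 46.6 [ 0.0115 -0.0025 -0.0091]
0.035 0.06 -20 [ 0.488 -0.221  0.168] 28.0 [ 0.0186  0.0066 -0.0035]
0.035 0.06 0 [ 0.499 -0.197  0.178] 10.6 [0.021  0.016  0.0064]
```

Call:
apply_moves:
  targets:
    - [[0, 0, 0.8, 2.5, 1], [0.2, -0.2, 0.7, 2.5, 1], [0.5, -0.6, 0, 2.5, 1], [0.6, -0.7, 0, 2.5, 1], [0.6, -0.65, 0, 2.5, 1], [0.43, -0.45, 0, 2.5, 1], [0, 0, 0, 2.5, 1], [0, 0, 0, 2.5, 1]]

```text
clock: 13.47
eef_pos: [0.5455, -0.2498, 0.3079]
tool_rot: [-0.264, 0.965, 0.001, -0.001]
ft_force: [0.7, -0.1, 0.1]
grip_width: 0.0854
grasp_force: 0.0
```

Call:
apply_moves:
  targets:
    - [[0, 0, 0, 0, 1], [0, 0, 0, 0, 1], [0, 0, 0, 0, 1]]

```text
clock: 13.72
eef_pos: [0.5444, -0.2489, 0.31]
tool_rot: [-0.263, 0.965, 0.0, -0.0]
ft_force: [0.5, 0.2, 0.4]
grip_width: 0.0855
grasp_force: 0.0
```

```bash
python3 - <<'E'
from path import *
o=get_obs();G=C+.098*u;print("G",G,o["eef_pos"],(G-o["eef_pos"]-[0,0,.002])/.04)
P=shot("wrist")[4];D=P-C;h=D@u;X=D@f;Y=D@ey
k=(np.abs(h-.112)<.006)&(np.hypot(X,Y)<.03);print(k.sum(),X[k].min(),X[k].max(),Y[k].min(),Y[k].max())
print(nose(P))
E
```

```text
G [ 0.54406526 -0.24982778  0.208368  ] [ 0.54438967 -0.24889781  0.31001439] [-0.00811021 -0.02324924 -2.59115981]
2064 -0.024707348539690907 0.021105427899745392 -0.021374592519522506 0.024403624901089355
(np.int64(899), ((-43.216949462890625, -18.655874252319336), (32.873294830322266, 36.01163864135742), 26.03129768371582), np.float64(-114.75407348862771), np.float64(0.06509756163699848))
```

Grip centre confirmed within 2 mm; nose at about −115°. Descend and grip.

Call:
apply_moves:
  targets:
    - [[0, 0, -0.5, 0, 1], [0, 0, -0.8, 0, 1], [0, 0, -0.7, 0, 1], [0, 0, -0.4, 0, 1], [0, 0, -0.2, 0, 1], [0, 0, 0, 0, 1], [0, 0, 0, 0, 1]]

```text
clock: 14.35
eef_pos: [0.5445, -0.2496, 0.2069]
tool_rot: [-0.263, 0.965, -0.0, 0.0]
ft_force: [0.1, 0.2, 0.5]
grip_width: 0.0852
grasp_force: 0.0
```

Call:
apply_moves:
  targets:
    - [[0, 0, 0, 0, -1], [0, 0, 0, 0, -1], [0, 0, 0, 0, -1], [0, 0, 0, 0, -1], [0, 0, 0, 0, -1], [0, 0, 0, 0, -1]]

```text
clock: 14.85
eef_pos: [0.5447, -0.2497, 0.2083]
tool_rot: [-0.262, 0.965, -0.001, 0.001]
ft_force: [-2.5, 2.0, 6.8]
grip_width: 0.0447
grasp_force: 58.8
```

Gripped at 44 mm. Turn 40° clockwise.

Call:
apply_moves:
  targets:
    - [[0, 0, 0, -5, -1], [0, 0, 0, -5, -1], [0, 0, 0, -5, -1], [0, 0, 0, -5, -1], [0, 0, 0, -5, -1], [0, 0, 0, -5, -1], [0, 0, 0, -5, -1], [0, 0, 0, -5, -1]]

```text
clock: 15.52
eef_pos: [0.5439, -0.2423, 0.2092]
tool_rot: [0.081, 0.997, 0.008, 0.001]
ft_force: [-6.4, 17.2, 17.6]
grip_width: 0.0424
grasp_force: 74.0
```

Call:
apply_moves:
  targets:
    - [[0, 0, 0, 0, -1], [0, 0, 0, 0, -1]]

```text
clock: 15.68
eef_pos: [0.5441, -0.2423, 0.2093]
tool_rot: [0.079, 0.997, 0.008, 0.001]
ft_force: [-7.2, 13.0, 16.1]
grip_width: 0.0423
grasp_force: 73.6
```

```bash
python3 - <<'E'
from path import *
print("wrist",nose(shot("wrist")[4]));print("side",nose(shot("side")[4]))
E
```

```text
wrist (np.int64(2162), ((-46.0726318359375, 5.490017890930176), (36.236366271972656, 35.77496337890625), 85.07576751708984), np.float64(-81.93155483740432), np.float64(0.06558406846434728))
side (np.int64(209), ((-45.619529724121094, 3.063028335571289), (35.889739990234375, 33.7032585144043), 85.49463653564453), np.float64(-88.12632005770037), np.float64(0.0636938437677183))
```

Call:
apply_moves:
  targets:
    - [[0, 0, 0, 0, 1], [0, 0, 0, 0, 1], [0, 0, 0, 0, 1], [0, 0, 0, 5, 1], [0, 0, 0, 7, 1], [0, 0, 0, 7, 1], [0, 0, 0, 7, 1], [0, 0, 0, 7, 1]]

```text
clock: 16.45
eef_pos: [0.5443, -0.2501, 0.2055]
tool_rot: [-0.206, 0.979, 0.0, -0.0]
ft_force: [0.3, 0.1, 0.3]
grip_width: 0.0855
grasp_force: 0.0
```

Call:
apply_moves:
  targets:
    - [[0, 0, 0, 7, 1], [0, 0, -0.05, 4, 1], [0, 0, 0, 0, 1], [0, 0, 0, 0, -1], [0, 0, 0, 0, -1], [0, 0, 0, 0, -1], [0, 0, 0, 0, -1], [0, 0, 0, 0, -1]]

```text
clock: 17.12
eef_pos: [0.5443, -0.2499, 0.2049]
tool_rot: [-0.296, 0.955, -0.0, 0.0]
ft_force: [-1.3, 0.2, 4.0]
grip_width: 0.0459
grasp_force: 58.9
```

Call:
apply_moves:
  targets:
    - [[0, 0, 0, 0, -1], [0, 0, 0, -6, -1], [0, 0, 0, -6, -1], [0, 0, 0, -6, -1], [0, 0, 0, -6, -1], [0, 0, 0, -6, -1], [0, 0, 0, -6, -1], [0, 0, 0, -6, -1]]

```text
clock: 17.78
eef_pos: [0.5437, -0.2422, 0.2052]
tool_rot: [0.065, 0.998, 0.008, -0.0]
ft_force: [-4.6, 17.3, 13.6]
grip_width: 0.0427
grasp_force: 70.3
```

```bash
python3 - <<'E'
from path import *
o=get_obs();print(np.rad2deg(np.arctan2(*R.from_quat(o["tool_rot"]).as_matrix()[1::-1,1])))
print("wrist",nose(shot("wrist")[4]));print("side",nose(shot("side")[4]))
E
```

```text
82.60167755565095
wrist (np.int64(2448), ((-37.85920715332031, 28.281963348388672), (36.168724060058594, 35.69480895996094), 53.286808013916016), np.float64(-52.333258709597246), np.float64(0.06627797737608479))
side (np.int64(184), ((-36.828895568847656, 26.585525512695312), (38.40673065185547, 32.722469329833984), 54.04304885864258), np.float64(-56.4531983932456), np.float64(0.0631166384710972))
```

Call:
apply_moves:
  targets:
    - [[0, 0, 0, 0, 1], [0, 0, 0, 0, 1], [0, 0, 0, 0, 1], [0, 0, 0, 5, 1], [0, 0, 0, 7, 1], [0, 0, 0, 7, 1], [0, 0, 0, 7, 1], [0, 0, 0, 7, 1]]

```text
clock: 18.55
eef_pos: [0.5442, -0.2502, 0.2034]
tool_rot: [-0.223, 0.975, 0.0, -0.0]
ft_force: [-0.1, -0.5, 0.5]
grip_width: 0.0857
grasp_force: 0.0
```

Call:
apply_moves:
  targets:
    - [[0, 0, 0, 7, 1], [0, 0, 0, 2, 1], [0, 0, 0, 0, 1], [0, 0, 0, 0, -1], [0, 0, 0, 0, -1], [0, 0, 0, 0, -1], [0, 0, 0, 0, -1], [0, 0, 0, 0, -1]]

```text
clock: 19.22
eef_pos: [0.5442, -0.2499, 0.2048]
tool_rot: [-0.296, 0.955, -0.0, 0.0]
ft_force: [-2.0, 0.9, 4.2]
grip_width: 0.0462
grasp_force: 58.9
```

Call:
apply_moves:
  targets:
    - [[0, 0, 0, 0, -1], [0, 0, 0, -6, -1], [0, 0, 0, -6, -1], [0, 0, 0, -6, -1], [0, 0, 0, -6, -1], [0, 0, 0, -6, -1], [0, 0, 0, -6, -1], [0, 0, 0, -6, -1]]

```text
clock: 19.88
eef_pos: [0.5437, -0.2422, 0.2052]
tool_rot: [0.064, 0.998, 0.009, -0.0]
ft_force: [-4.5, 17.4, 13.8]
grip_width: 0.0428
grasp_force: 69.8
```

```bash
python3 - <<'E'
from path import *
o=get_obs();print(np.rad2deg(np.arctan2(*R.from_quat(o["tool_rot"]).as_matrix()[1::-1,1])))
print("wrist",nose(shot("wrist")[4]));print("side",nose(shot("side")[4]))
E
```

```text
82.60807399972488
wrist (np.int64(2423), ((-18.425180435180664, 43.127559661865234), (36.16466522216797, 35.77073669433594), 21.726455688476562), np.float64(-23.858997965210996), np.float64(0.06628278637123966))
side (np.int64(163), ((-16.916698455810547, 42.777252197265625), (36.17497634887695, 31.972557067871094), 22.04827880859375), np.float64(-24.648286204879415), np.float64(0.06298724787190906))
```

Call:
apply_moves:
  targets:
    - [[0, 0, 0, 0, 1], [0, 0, 0, 0, 1], [0, 0, 0, 0, 1], [0, 0, 0, 5, 1], [0, 0, 0, 7, 1], [0, 0, 0, 7, 1], [0, 0, 0, 7, 1], [0, 0, 0, 7, 1]]

```text
clock: 20.65
eef_pos: [0.5442, -0.2502, 0.2034]
tool_rot: [-0.223, 0.975, 0.0, -0.0]
ft_force: [0.9, 0.5, -0.1]
grip_width: 0.0855
grasp_force: 0.0
```

Call:
apply_moves:
  targets:
    - [[0, 0, 0, 7, 1], [0, 0, 0, 2, 1], [0, 0, 0, 0, 1], [0, 0, 0, 0, -1], [0, 0, 0, 0, -1], [0, 0, 0, 0, -1], [0, 0, 0, 0, -1], [0, 0, 0, 0, -1]]

```text
clock: 21.32
eef_pos: [0.5442, -0.2499, 0.2048]
tool_rot: [-0.296, 0.955, -0.0, 0.0]
ft_force: [-2.6, 0.6, 4.4]
grip_width: 0.0461
grasp_force: 58.8
```

Call:
apply_moves:
  targets:
    - [[0, 0, 0, 0, -1], [0, 0, 0, -5, -1], [0, 0, 0, -5, -1], [0, 0, 0, -5, -1], [0, 0, 0, -5, -1], [0, 0, 0, -4, -1], [0, 0, 0, 0, -1], [0, 0, 0, 0, -1]]

```text
clock: 21.98
eef_pos: [0.5435, -0.2481, 0.205]
tool_rot: [-0.092, 0.996, 0.002, -0.0]
ft_force: [-5.3, 3.5, 8.6]
grip_width: 0.0425
grasp_force: 60.6
```

```bash
python3 - <<'E'
from path import *
o=get_obs();print(np.rad2deg(np.arctan2(*R.from_quat(o["tool_rot"]).as_matrix()[1::-1,1])))
print("wrist",nose(shot("wrist")[4]));print("side",nose(shot("side")[4]))
E
```

```text
100.51278234620918
wrist (np.int64(1437), ((-13.45081901550293, 51.88679885864258), (48.13941192626953, 25.790130615234375), 44.661903381347656), np.float64(-11.431028411480904), np.float64(0.06586421441481428))
side (np.int64(109), ((-4.041467666625977, 45.98030471801758), (36.313194274902344, 31.045934677124023), 6.5658674240112305), np.float64(-12.615578152948075), np.float64(0.06214172195332001))
```

Call:
apply_moves:
  targets:
    - [[0, 0, 0, -4, -1], [0, 0, 0, -3.5, -1], [0, 0, 0, 0, -1], [0, 0, 0, 0, -1]]

```text
clock: 22.42
eef_pos: [0.5435, -0.2455, 0.2048]
tool_rot: [-0.028, 1.0, 0.005, -0.0]
ft_force: [-3.5, 6.9, 9.7]
grip_width: 0.0422
grasp_force: 61.5
```

Call:
apply_moves:
  targets:
    - [[0, 0, 0, 0, 1], [0, 0, 0, 0, 1], [0, 0, 0, 0, 1], [0, 0, 0, 0, 1], [0, 0, 0.6, 0, 1], [0, 0, 0.9, 0, 1], [0, 0, 0.9, 0, 1], [0, 0, 0.3, 0, 1]]

```text
clock: 23.08
eef_pos: [0.5457, -0.2506, 0.3177]
tool_rot: [-0.026, 1.0, -0.002, 0.004]
ft_force: [1.5, 0.4, 1.2]
grip_width: 0.0852
grasp_force: 0.0
```

Call:
apply_moves:
  targets:
    - [[-0.9, 0, 0, 0, 1], [-0.9, 0, 0, 0, 1], [-0.6, 0, 0, 0, 1], [0, 0, 0, 0, 1], [0, 0, 0, 0, 1], [0, 0, 0, 0, 1]]

```text
clock: 23.58
eef_pos: [0.4489, -0.2501, 0.3123]
tool_rot: [-0.025, 1.0, -0.0, 0.001]
ft_force: [0.3, -0.7, -0.6]
grip_width: 0.0855
grasp_force: 0.0
```

```bash
python3 - <<'E'
from path import *
im,d,r,e,P=shot("wrist");cv2.imwrite("pics/w5.png",im);print("wrist",nose(P));print("side",nose(shot("side")[4]));im,d,r,e,P=shot("top");print("top",nose(P))
c=np.array([.5428,-.128])
for n,z,xy in(("carton",.097,(.484,-.053)),("tube",.2,(.568,-.037))):
    S=P[(np.abs(P[...,2]-z)<.012)&(np.hypot(P[...,0]-xy[0],P[...,1]-xy[1])<.05)];L=np.c_[(S[:,:2]-c)@ex[:2],(S[:,:2]-c)@ey[:2]];print(n,len(S),L.min(0),L.max(0))
E
```

```text
wrist (np.int64(916), ((-0.7013397216796875, 46.24489974975586), (35.870750427246094, 36.597808837890625), 88.94853210449219), np.float64(-1.2855944166378157), np.float64(0.06538831505361138))
side (np.int64(120), ((0.4679241180419922, 46.020729064941406), (29.867992401123047, 35.34151840209961), 88.59371948242188), np.float64(-4.428014053637554), np.float64(0.062439340114319404))
top (np.int64(107), ((1.809194564819336, 45.98905944824219), (33.94487762451172, 37.51951217651367), 87.90216827392578), np.float64(3.2971796292821742), np.float64(0.06427268036637498))
carton 352 [-0.07166503  0.04971724] [-0.01420334  0.11525121]
tube 242 [0.01548209 0.0564644 ] [0.06715715 0.10815188]
```

View pics/w5.png

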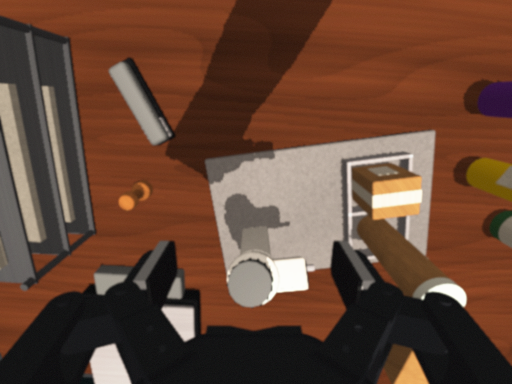

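The nose (at 292,275) points along +y over the pointer, with three views agreeing within about 2° of zero. The tube and carton stand in their bays, and the arm is clear.

```bash
python3 -c "
from workcell import order;print(order.job_done())"
```

```text
the job is handed in; nothing more can be done
None
```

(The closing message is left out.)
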